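Close up the filter unit and hold its access panel home

ROBOT

A 7-joint arm with a two-finger parallel gripper is mounted at the origin on a cart in front of the work surface, level with it; the furniture and walls round the work are solid. World frame = base frame: x ahead of the robot, y to its left, z up, the work surface at z = 0. Lengths are in m, angles in degrees, forces in N, time in s.
With the tool pointing down it reaches from about 0.4 to 0.925 m from the base axis. Payload 4.1 kg.
Tool frame: the origin (TCP) lies midway between the tips of the shut fingers; the grasp point (between the pads) lies 19 mm behind it; z points along the fingers, y is the line along which they close (so a half turn about z gives the same grasp; the last joint's range is limited). The gripper opens to 85 mm and grips with 20 to 120 N. Pads are 22 mm wide; open, the fingers measure 114 mm over their backs; the gripper's body (76 mm by 85 mm) begins 54 mm behind the grasp point. The pads swing forward as they close: fully open they stand 13 mm farther back than shut.
Start: joints at [67.38, 22.827, 2.584, 88.041, -1.071, 69.15, -2.905], TCP at [0.19, -0.622, 0.231] pointing down, gripper open.
Joint ranges: [-161.44, 161.44], [-28.35, 127.94], [-78.24, 83.42], [0, 140.83], [-78.03, 258.03], [13.02, 114.36], [-168.23, 168.23]. Speed limits (degrees/s): [147.25, 147.25, 180, 180, 180, 180, 180].

INTERFACE

Orientations are given as [roll, pitch, yaw] about the fixed x, y, z axes, in that order (R = Rz(yaw) Ry(pitch) Rx(roll)).
In Python, from bench import * gives the robot as it stands. The module is installed in compiled form; this text tells all that it offers.
- The arm moves only by the tool jog_arm, called after ">>>" by a JSON object that holds its "method" and its "body". Schema: {"type":"object","properties":{"offsets":{"type":"array","items":{"type":"array","items":{"type":"number"},"minItems":6,"maxItems":6},"minItems":1,"maxItems":8},"jaw":{"type":"number"},"grip_n":{"type":"number"},"only":{"type":"string"},"quiet":{"type":"boolean"},"lines":{"type":"string"}},"required":["offsets"],"additionalProperties":false}. offsets is a list of rows, 1 to 8 of them, each of 6 numbers: dx, dy, dz in m, then a rotation vector rx, ry, rz in degrees; each row shifts and turns the commanded pose from where the row before left it, along the tool's axes as they then stand; what a row does not reach is not made up. A row lasts 1/12 s, in which the tool goes at most 0.0417 m and 7.16 degrees, less where a joint would pass 70% of its speed; a pose out of reach is approached as far as the arm can. jaw is the finger opening in m, set as the call begins (left out keeps the last). The fingers move at their own pace and stop on an object; grip_n is the grip in N (left out, the last holds). Time passes only in rows, so rows that do not move let the fingers close. The tool returns the time, the measured TCP pose, the force, the opening and the grip force at its end. only (a regular expression) keeps the lines of the reply that match it, lines (a string "A,B") keeps lines A to B, and quiet returns only ok. Input that does not fit is refused with a message, and nothing moves.
- sense(): the state, without advancing time (a new reading comes with each control period).
- camera(name): name is "scene" or "top" or "wrist"; returns a dict with "image" (420x560x3 uint8, red, green, blue), "range_z" (420x560 float32, m along the optical axis (not along the pixel's ray), 0 where there is no reading), "fovy" (degrees; the focal length in pixels is half the picture's height over the tangent of half this angle, whatever the lens; pixels are square), "cx", "cy" (the principal point, pixels), "eye" and "rotation" of the camera in the world; the wrist camera has in their place "mount" (4x4, takes a point from camera to tool coordinates, whose origin is the TCP and whose axes are the flange's). Camera axes: x right, y down, z forward; pixel columns grow to the right and rows downward; lengths in m; the calibration is good to about 2 mm. The wrist camera is an equidistant fisheye: a pixel r from the principal point sees the ray r / f radians off the axis. A picture is of the moment at which its call begins: read the wrist's pose just before it.
- sign_off(): hands the job in; it is judged then, once.
Trained networks look in the newest picture that a camera, given by its name, has taken for a name from the list of things; names that differ only in an ending like _2 or _b are one class to them, and where a whole thing is asked for, a point or a joint stands for the part that bears it (a point fixed in the world has none). Each returns a list of dicts, best first, with "score" (0 to 1); they miss things now and then, are a little off and sometimes report something else, mostly with a low value. They report only what shows in the picture. A call takes as long as a camera call.
- outline_of(camera, label): "pixels" (420x560 bool, what is visible of it) and "xy" ([column, row] in pixels, amid what is visible of it).
- pinpoint(camera, label): "xy" ([column, row] in pixels: a listed point, or the origin of a listed thing).
The state is a dict: "time_s": time; "q": joint angles; "joint_vel": joint speeds; "effort": joint torques, N m; "tcp_pos": TCP position; "tcp_rot": TCP orientation; "force": force on the tool from outside, world axes, zero at the start; "wrist_torque": the same for the moment, N m; "gripper_width": finger opening in m; "grasp_force": force on a finger pad.
Only numpy, scipy, OpenCV 4.12 (cv2) and the standard library are available. Lean on these libraries where they do the work, as an engineer would, in place of code of your own. Each camera call takes 0.05 s, during which the arm holds its last target. There are 200 camera calls.

TASK

Close up the grey filter unit: first press its red-tipped sprung lever all the way down until it snaps in and stays down by itself, and only then turn the black quarter-turn fastener on the white panel clockwise until its white slot lines up with the two yellow marks. Then press the panel down until it is flush in its frame and finish while still holding it pressed there with the fingers (do not let go; it springs back). Leave the other things on the worktop where they are.

Things in the scene. Friction and masses are not known exactly. Their poses are not given: they have to be found in the camera images.
- filter_unit: grey filter unit fixed to the worktop, 150 (its x) x 240 (its y) x 80 mm; origin under its centre on the worktop, z up, front (-x) toward the robot. Left (+y): white filter cartridge under the red-tipped clamp lever; right: white access panel 120 x 123 mm, centre at y = -42 mm, in an aluminium frame with its rim at z = 80 mm
- clamp_lever (a joint): sprung lever, rad: 0 = raised (arm slopes up 0.5 rad toward the front), grows as its tip is pressed down, rigid stop at 0.52 (about level). Pivot along the unit's y at x = 30, y = 78, z = 95 mm in the unit's frame. Springs back from below 0.35; can hang on the detent crest at 0.35-0.42; beyond that snaps to the stop and stays. Takes about 9 N at the pad
- lever_pad (a point): middle of the upper face of the lever's red finger pad (34 mm long, 26 mm wide), 85 mm from the pivot; pressed right down it lies at x = -55, y = +78, z = 101 mm in the unit's frame
- fastener (a joint): quarter-turn fastener on the panel, rad: angle of its wing from the two yellow marks, positive counterclockwise from above; 0 = wing and white slot line in line with the marks (along the unit's x). Turns -0.4 to 1.6, friction 0.06 N m, no click. Its hidden cross-pin lets the panel go home only within about 0.17 rad of 0; else the panel stops 3 mm down
- fastener_grip (a point): on the fastener's axis, on top of its black wing (42 mm long, 12 mm thick, standing 25 mm above the panel, clear on both sides); x axis along the wing, axis vertical; in the unit's frame at x = +12, y = -70 mm, top at z = 115 mm while the panel is up
- access_panel (a joint): travel of the access panel straight down, m: 0 = up on its gasket springs, 10 mm proud of the frame; 0.010 = flush with the frame rim, rigid stop. The springs push it back up when let go; about 5 N starts it, 9 N holds it flush
- press_spot (a point): middle of the round blue spot (32 mm wide) on the panel's upper face, a good place to press; in the unit's frame at x = -25, y = -10 mm, z = 91 mm with the panel up, 81 mm with it flush
- sample_cup_1: clear sample cup with green leaf pieces, 50 mm wide, 87 mm tall; bystander, origin under its centre
- sample_cup_3: clear sample cup with pale green leaf pieces, 50 mm wide, 87 mm tall; bystander, origin under its centre
- cup_lid_1: cream cup lid, 52 mm wide, 17 mm high; bystander, origin under its centre
- petri_dish: clear flat dish, 62 mm wide, 13 mm high; bystander, origin under its centre
- reagent_2: small white bottle with red cap, 33 mm wide, 70 mm tall; bystander, origin under its centre

How it is judged (in metres and radians):
On the way, in this order (a step that is already met when the one before it is completed fails the run):
1. the lever is snapped down and stays down with the fingers off the unit (value of joint clamp_lever above 0.45 rad and contact force between the fingers and filter_unit below 0.3 N), for 0.2 s.
2. the fastener's slot is turned in line with the marks (value of joint clamp_lever above 0.45 rad and value of joint fastener between -0.22 and 0.22 rad).
3. the panel is pressed flush into its frame, slot in line (value of joint clamp_lever above 0.45 rad and value of joint fastener between -0.2 and 0.2 rad and value of joint access_panel above 0.0085 m and contact force between the fingers and filter_unit above 3 N), for 0.3 s.
At the end, for the whole second after the job is handed in: The program finishes holding: the fingers push on the unit with more than 3 N, the panel is flush (travel over 8.5 of 10 mm), the fastener is within 0.2 rad of its marks and the lever is still latched down (over 0.45 rad) (all of step 3); the arm keeps its last pose, push and grip.
It fails at once if one of the other loose things was shifted by more than 25 mm (distance of any of sample_cup_1, sample_cup_3, cup_lid_1, petri_dish, reagent_2 from where it was at the start of the episode above 0.025 m).
It also fails if it takes over 50 s, if anything falls off the work surface, if the arm or the gripper's body presses on something with over 40 N, if the wrist force passes 120 N, or if a joint passes its speed limit or range.

## Working session

There is one attempt and no reset: what is moved stays moved. The work goes in short steps, Python scripts to look and compute and a tool call to move; the robot and the scene stay as the last step left them, time stands still between calls to the robot, and variables do not carry over. Pictures are saved under pics/ and viewed, at most 10 in all, crops included, and the job is handed in when it is done.

```bash
mkdir -p pics; cat > h.py <<'E'
from bench import *
import numpy as np, cv2
from scipy.spatial.transform import Rotation as R
def cam(n):
    s=sense(); c=camera(n); c['s']=s; c['n']=n
    c['f']=210/np.tan(np.radians(c['fovy']/2))
    if n=='wrist':
        T=np.eye(4); T[:3,:3]=R.from_euler('xyz',s['tcp_rot'],degrees=True).as_matrix(); T[:3,3]=s['tcp_pos']
        M=T@c['mount']; c['eye']=M[:3,3]; c['rotation']=M[:3,:3]
    return c
def ray(c,xy):
    x=(xy[0]-c['cx'])/c['f']; y=(xy[1]-c['cy'])/c['f']
    if c['n']=='wrist':
        r=np.hypot(x,y); d=np.array([x/r*np.sin(r),y/r*np.sin(r),np.cos(r)])
    else: d=np.array([x,y,1.])
    return np.array(c['rotation'])@d
def depthpt(c,xy):
    d=ray(c,xy); u,v=int(round(xy[0])),int(round(xy[1])); z=c['range_z'][v,u]
    zc=d@np.array(c['rotation'])[:,2]
    return np.array(c['eye'])+d/zc*z
def plane(c,xy,z):
    d=ray(c,xy); e=np.array(c['eye']); return e+d*(z-e[2])/d[2]
def save(c,name): cv2.imwrite('pics/'+name,c['image'][:,:,::-1])
def tri(l):
    A=0;b=0
    for c,xy in l:
        d=ray(c,xy); d/=np.linalg.norm(d); P=np.eye(3)-np.outer(d,d); A=A+P; b=b+P@np.array(c['eye'])
    return np.linalg.solve(A,b)
E
python3 - <<'E'
from h import *
print(sense())
C={}
for n in ['scene','top']:
    c=cam(n); C[n]=c; save(c,n+'0.png')
    for l in ['filter_unit','lever_pad','fastener_grip','press_spot','sample_cup_1','cup_lid_1','petri_dish','reagent_2']:
        for p in pinpoint(n,l)[:3]: print(n,l,np.round(p['xy'],1),round(p['score'],2),np.round(depthpt(c,p['xy']),3))
        C[n,l]=pinpoint(n,l)
for l in ['lever_pad','fastener_grip','press_spot','filter_unit']:
    a,b=C['scene',l],C['top',l]
    if a and b: print(l,tri([(C['scene'],a[0]['xy']),(C['top'],b[0]['xy'])]).round(4))
cv2.imwrite('pics/both0.png',cv2.resize(np.hstack([C['scene']['image'],C['top']['image']])[:,:,::-1],(800,300)))
E
```

```text
{'time_s': 0.0, 'q': array([67.37853934, 22.87413452,  2.58044699, 88.11559537, -1.07238998,
       69.14951549, -2.90475411]), 'joint_vel': array([-0.062888  , -0.01144398,  0.06615581,  0.01609031,  0.05959877,
        0.01911608,  0.10230938]), 'effort': array([ 2.13306325e-04, -4.75122607e+01,  1.36449303e+00, -2.54221863e+01,
        1.15540824e-02,  9.54214542e-03,  1.00233899e-05]), 'tcp_pos': array([ 0.18932471, -0.62114187,  0.23022752]), 'tcp_rot': array([-1.79885145e+02,  7.19664347e-03,  1.69551989e+01]), 'force': array([ 0.80665095, -0.43283744, -0.51710257]), 'wrist_torque': array([0.03523785, 0.01232819, 0.01981531]), 'grasp_force': 0.0, 'gripper_width': 0.08510967169383371}Traceback (most recent call last):
  File "<stdin>", line 7, in <module>
  File "h.py", line 19, in depthpt
    zc=d@np.array(c['rotation'])[:,2]
         ~~~~~~~~~~~~~~~~~~~~~~~^^^^^
IndexError: too many indices for array: array is 1-dimensional, but 2 were indexed
```

```bash
cat > s.py <<'E'
import re
t=open('h.py').read()
t=t.replace("    return c\ndef ray","    elif np.ndim(c['rotation'])==1: c['rotation']=R.from_euler('xyz',c['rotation'],degrees=True).as_matrix()\n    return c\ndef ray")
open('h.py','w').write(t)
E
python3 s.py
python3 - <<'E'
from h import *
c=camera('top'); print(c['rotation'],c['eye'],c['fovy'])
C={}
for n in ['scene','top']:
    c=cam(n); C[n]=c; save(c,n+'0.png')
    print(c['rotation'].round(2),c['eye'])
    for l in ['filter_unit','lever_pad','fastener_grip','press_spot','sample_cup_1','cup_lid_1','petri_dish','reagent_2']:
        C[n,l]=pinpoint(n,l)
        for p in C[n,l][:3]: print(n,l,np.round(p['xy'],1),round(p['score'],2),np.round(depthpt(c,p['xy']),3))
for l in ['lever_pad','fastener_grip','press_spot','filter_unit']:
    a,b=C['scene',l],C['top',l]
    if a and b: print(l,tri([(C['scene'],a[0]['xy']),(C['top'],b[0]['xy'])]).round(4))
cv2.imwrite('pics/both0.png',cv2.resize(np.hstack([C['scene']['image'],C['top']['image']])[:,:,::-1],(800,300)))
E
```

```text
[-1.70706577e+02 -7.85239717e-02 -9.13805801e+01] [ 0.39713679 -0.21591521  0.99979516] 55.85017013321797
[[ 0.51 -0.39  0.76]
 [-0.86 -0.23  0.46]
 [ 0.   -0.89 -0.45]] [-0.27321898 -0.71133735  0.59462975]
scene filter_unit [305.6 268.9] 0.63 [ 0.411 -0.356  0.079]
scene lever_pad [272.6 199.2] 0.53 [ 0.523 -0.216  0.14 ]
scene fastener_grip [327.6 234.2] 0.75 [ 0.493 -0.359  0.113]
scene press_spot [298.4 231.6] 0.84 [ 0.506 -0.288  0.092]
scene sample_cup_1 [368.1 237.9] 0.71 [ 0.179 -0.552  0.32 ]
scene sample_cup_1 [333.4 229.2] 0.66 [ 0.557 -0.342  0.088]
scene petri_dish [357.5 346.3] 0.76 [ 0.342 -0.493  0.012]
scene reagent_2 [171.5 257.1] 0.93 [ 0.39  -0.042  0.013]
[[-0.02 -0.99  0.16]
 [-1.    0.02 -0.01]
 [ 0.   -0.16 -0.99]] [ 0.39713679 -0.21591521  0.99979516]
top filter_unit [307.8 223.3] 0.87 [ 0.51  -0.293  0.093]
top lever_pad [273.4 213.2] 0.8 [ 0.527 -0.215  0.146]
top fastener_grip [341.1 232. ] 0.49 [ 0.486 -0.365  0.116]
top press_spot [310.3 230.7] 0.7 [ 0.493 -0.298  0.094]
top press_spot [340.9 231.1] 0.33 [ 0.488 -0.365  0.114]
top sample_cup_1 [294.1 154.1] 0.96 [ 0.688 -0.269  0.056]
top sample_cup_1 [330.8 156.5] 0.57 [ 0.673 -0.356  0.077]
top cup_lid_1 [370.9 176. ] 0.88 [ 0.637 -0.465  0.017]
top petri_dish [382.  291.1] 0.68 [ 0.349 -0.476  0.009]
top reagent_2 [200.1 275.4] 0.58 [ 0.398 -0.041  0.065]
lever_pad [ 0.5283 -0.2138  0.1371]
fastener_grip [ 0.485  -0.3637  0.1185]
press_spot [ 0.4914 -0.2967  0.1015]
filter_unit [ 0.5213 -0.3002 -0.0031]
```

View pics/both0.png

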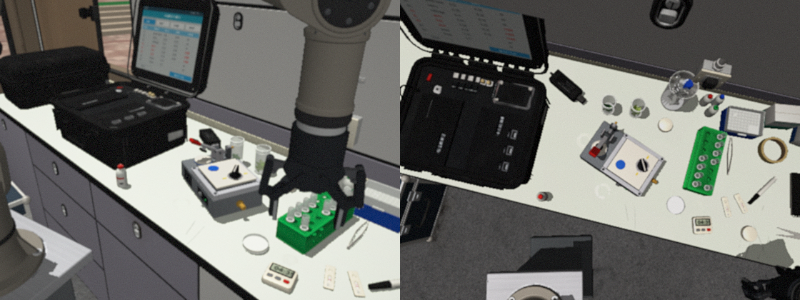

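>>> {"method": "jog_arm", "body": {"offsets": [[0.01, -0.005, -0.035, 0, 0, 0], [0.03, -0.015, -0.02, 0, 0, 0], [0.035, -0.02, 0, 0, 0, 0], [0.035, -0.02, 0, 0, 0, 0], [0.035, -0.02, 0, 0, 0, 0], [0.035, -0.02, 0, 0, 0, 0], [0.035, -0.02, 0, 0, 0, 0], [0.035, -0.02, 0, 0, 0, 0]], "jaw": 0, "grip_n": 30}}

```text
time_s: 1.72
tcp_pos: [0.3889, -0.4134, 0.2867]
tcp_rot: [180.0, -0.0, 16.9]
force: [0.1, -0.8, -0.6]
gripper_width: 0.0001
grasp_force: 0.0
```

>>> {"method": "jog_arm", "body": {"offsets": [[0.035, -0.02, 0, 0, 0, 0], [0.035, -0.02, 0, 0, 0, 0], [0.035, -0.02, 0, 0, 0, 0], [0, 0, 0, 0, 0, 0]]}}

```text
time_s: 2.05
tcp_pos: [0.478, -0.3174, 0.2866]
tcp_rot: [-179.8, -0.4, 17.8]
force: [1.7, 1.7, 0.7]
gripper_width: -0.0003
grasp_force: 0.0
```

```bash
cat > look.py <<'E'
from h import *
import sys
L=['lever_pad','fastener_grip','press_spot','filter_unit']
C={n:cam(n) for n in ['wrist','top','scene']}
P={(n,l):pinpoint(n,l) for n in C for l in L}
for l in L:
    v=[]
    for n in C:
        if P[n,l]:
            p=P[n,l][0]; v.append((C[n],p['xy'])); print(n,l,np.round(p['xy'],1),round(p['score'],2),depthpt(C[n],p['xy']).round(4))
    if len(v)>1: print('  tri',tri(v).round(4))
print(C['wrist']['s']['tcp_pos'],C['wrist']['s']['tcp_rot'],C['wrist']['s']['time_s'])
save(C['wrist'],sys.argv[1])
E
python3 look.py w1.png
```

```text
wrist lever_pad [189.2 103.4] 0.67 [ 0.5335 -0.2137  0.1432]
top lever_pad [270.5 210.5] 0.6 [ 0.5337 -0.2083  0.1452]
scene lever_pad [273.  197.6] 0.75 [ 0.5229 -0.2172  0.1438]
  tri [ 0.5341 -0.2101  0.1371]
wrist fastener_grip [329.5 189.4] 0.72 [ 0.4904 -0.3643  0.1144]
top fastener_grip [294.7 152.1] 0.34 [ 0.6869 -0.2695  0.0745]
scene fastener_grip [329.  233.6] 0.51 [ 0.4924 -0.362   0.1155]
  tri [ 0.5687 -0.3193  0.1299]
wrist press_spot [267.2 162.3] 0.69 [ 0.493  -0.2968  0.0903]
top press_spot [309.5 230.5] 0.81 [ 0.463  -0.2711  0.3787]
scene press_spot [296.5 234.1] 0.84 [ 0.4992 -0.2872  0.089 ]
  tri [ 0.4926 -0.295   0.0945]
wrist filter_unit [282.  133.3] 0.87 [ 0.5269 -0.3023  0.0895]
top filter_unit [305.9 224. ] 0.62 [ 0.5088 -0.2889  0.0911]
scene filter_unit [303.  267.7] 0.92 [ 0.4379 -0.3363  0.0597]
  tri [ 5.189e-01 -2.984e-01  3.000e-04]
[ 0.47798977 -0.3173896   0.2866356 ] [-179.80844934   -0.36339357   17.79789915] 2.05
```

View pics/w1.png

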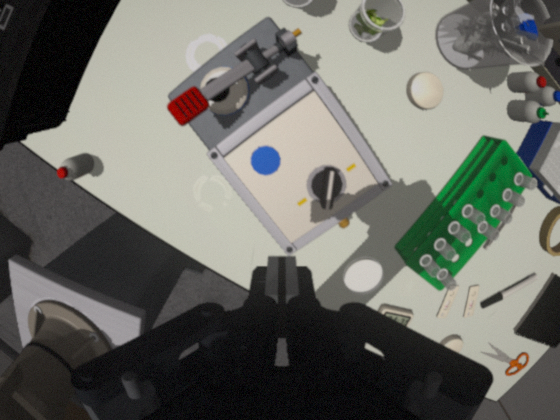

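```bash
cat > fit.py <<'E'
from h import *
def centre(c,m): 
    k,l,st,ce=cv2.connectedComponentsWithStats(m.astype(np.uint8)); i=1+np.argsort(-st[1:,4]); return [(ce[j],st[j,4]) for j in i]
c=cam('wrist'); im=cv2.cvtColor(c['image'],cv2.COLOR_RGB2HSV).astype(int); H,S,V=im[...,0],im[...,1],im[...,2]
yy,xx=np.mgrid[:420,:560]; roi=(xx>150)&(xx<400)&(yy<260)
b=centre(c,(H>100)&(H<125)&(S>150)&roi)[:1]
y=centre(c,(H>15)&(H<30)&(S>150)&(V>120)&roi)[:5]
r=centre(c,((H<8)|(H>172))&(S>150)&roi)[:1]
for n,l,z in [('blue',b,.091),('yellow',y,.091),('red',r,.142)]:
    for p,a in l: print(n,p.round(1),a,plane(c,p,z).round(4),depthpt(c,p).round(4))
for p in [(333,172),(329,207)]: print('slot',plane(c,p,.115).round(4))
big=cv2.resize(c['image'][90:230,230:410],None,fx=4,fy=4,interpolation=cv2.INTER_CUBIC); cv2.imwrite('pics/crop1.png',big[:,:,::-1])
E
python3 fit.py
```

```text
blue [257.  149.5] 595 [ 0.4953 -0.2936  0.091 ] [ 0.495  -0.2936  0.0895]
yellow [338.2 212.7] 48 [ 0.4543 -0.3986  0.091 ] [ 0.4407 -0.4123  0.042 ]
yellow [343.5 155.1] 26 [ 0.5167 -0.3825  0.091 ] [ 0.5167 -0.3826  0.0904]
yellow [285.8  20.7] 24 [ 0.634  -0.2827  0.091 ] [ 0.6327 -0.283   0.096 ]
yellow [294.7 190.8] 24 [ 0.464  -0.3447  0.091 ] [ 0.4637 -0.3449  0.0899]
red [177.3  95.2] 900 [ 0.5317 -0.2121  0.142 ] [ 0.5319 -0.2131  0.1451]
slot [ 0.4996 -0.3724  0.115 ]
slot [ 0.464  -0.3806  0.115 ]
```

View pics/crop1.png

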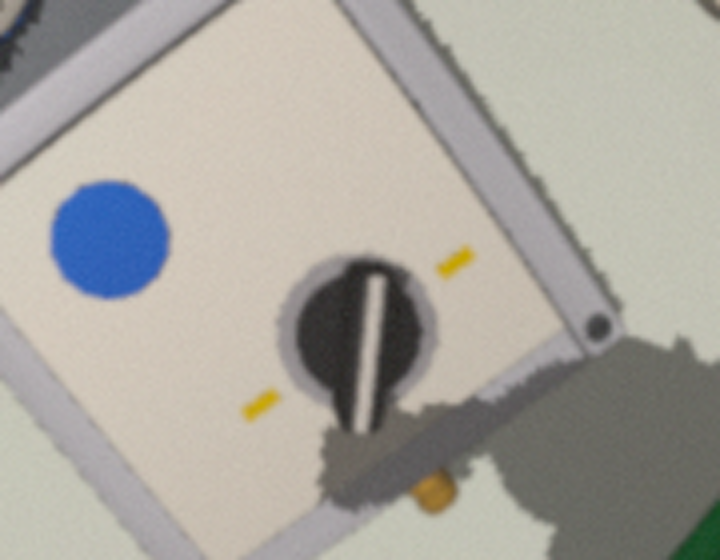

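```bash
cat > delta.py <<'E'
from h import *
import sys
# unit pose -> tool-axis move to unit point (mm)
O=np.array([.5215,-.2998,0]); Y=-35.7
p=np.array([float(a) for a in sys.argv[1:4]])/1000
w=O+R.from_euler('z',Y,degrees=True).apply(p)
s=sense(); T=R.from_euler('xyz',s['tcp_rot'],degrees=True)
print('world',w.round(4),'tcp',s['tcp_pos'].round(4),s['tcp_rot'].round(1),'q',s['q'].round(0),'F',s['force'].round(1),'t',s['time_s'])
print('tool delta',T.inv().apply(w-s['tcp_pos']).round(4))
E
python3 delta.py -50 78 165
python3 - <<'E'
from h import *
c=cam('wrist')
a=plane(c,(324,158.75),.115);b=plane(c,(320.5,197.5),.115);d=a-b
print(a,b,(a+b)/2,np.degrees(np.arctan2(d[1],d[0])))
E
```

```text
world [ 0.5264 -0.2073  0.165 ] tcp [ 0.4707 -0.327   0.2863] [180.    0.   16.9] q [ 39.  13. -10.  94.   2.  73. -45.] F [ 0.2 -0.5  0.1] t 2.85
tool delta [ 0.0882 -0.0983  0.1213]
[ 0.50950987 -0.35950878  0.115     ] [ 0.47095693 -0.36891385  0.115     ] [ 0.4902334  -0.36421131  0.115     ] 13.709646222959805
```

>>> {"method": "jog_arm", "body": {"offsets": [[0.0176, -0.0197, 0.015, 0, 0, 0], [0.0176, -0.0197, 0.02, 0, 0, 0], [0.0176, -0.0197, 0.026, 0, 0, 0], [0.0176, -0.0197, 0.03, 0, 0, 0], [0.0178, -0.0195, 0.03, 0, 0, 0], [0, 0, 0, 0, 0, 0], [0, 0, 0, 0, 0, 0]]}}

```text
time_s: 3.48
tcp_pos: [0.5259, -0.2048, 0.1634]
tcp_rot: [-179.8, 0.2, 17.2]
force: [-0.7, -1.1, 0.4]
gripper_width: 0.0003
grasp_force: 0.0
```

```bash
python3 delta.py -50 78 103
```

```text
world [ 0.5264 -0.2073  0.103 ] tcp [ 0.5259 -0.2048  0.1634] [-179.8    0.2   17.2] q [ 28.  18. -14. 104.   5.  59. -60.] F [-0.7 -1.1  0.4] t 3.4833
tool delta [-0.      0.0027  0.0604]
```

>>> {"method": "jog_arm", "body": {"offsets": [[0, 0.002, 0.012, 0, 0, 0], [0, 0, 0.012, 0, 0, 0], [0, 0, 0.01, 0, 0, 0], [0, 0, 0.01, 0, 0, 0], [0, 0, 0.008, 0, 0, 0], [0, 0, 0.007, 0, 0, 0], [0, 0, 0.003, 0, 0, 0], [0, 0, 0, 0, 0, 0]]}}

```text
time_s: 4.15
tcp_pos: [0.5262, -0.2098, 0.1022]
tcp_rot: [-180.0, 0.1, 16.9]
force: [0.0, 0.1, 0.2]
gripper_width: -0.0002
grasp_force: 0.0
```

```bash
python3 delta.py -50 78 101
```

```text
world [ 0.5264 -0.2073  0.101 ] tcp [ 0.5262 -0.2098  0.1022] [-1.80e+02  1.00e-01  1.69e+01] q [ 28.  22. -13. 107.   6.  52. -61.] F [0.  0.1 0.2] t 4.15
tool delta [ 0.0009 -0.0023  0.0012]
```

>>> {"method": "jog_arm", "body": {"offsets": [[0, -0.002, 0.002, 0, 0, 0], [0, 0, 0.002, 0, 0, 0], [0, 0, 0, 0, 0, 0]]}}

```text
time_s: 4.4
tcp_pos: [0.5267, -0.2078, 0.1005]
tcp_rot: [179.9, -0.0, 16.9]
force: [-2.3, 0.3, 5.9]
gripper_width: 0.0003
grasp_force: 3.0
```

>>> {"method": "jog_arm", "body": {"offsets": [[0, 0, -0.015, 0, 0, 0], [0, 0, -0.02, 0, 0, 0], [0, 0, -0.03, 0, 0, 0], [0, 0, -0.03, 0, 0, 0], [0, 0, 0, 0, 0, 0], [0, 0, 0, 0, 0, 0]], "jaw": 0.06}}

```text
time_s: 4.9
tcp_pos: [0.5281, -0.2076, 0.1967]
tcp_rot: [179.8, -0.2, 17.0]
force: [-0.6, -0.8, 0.6]
gripper_width: 0.0601
grasp_force: 0.0
```

```bash
python3 - <<'E'
from h import *
c=cam('wrist'); print(c['s']['tcp_pos'],c['s']['force'])
save(c,'w2.png')
for p in pinpoint('wrist','lever_pad')[:2]: print(p['xy'],p['score'],depthpt(c,p['xy']))
E
python3 delta.py 12 -70 160
```

```text
[ 0.52811448 -0.20762939  0.19674517] [-0.6160907  -0.78973621  0.64936853]
[272.3, 217.9] 0.87 [ 0.52063296 -0.20356713  0.10070429]
world [ 0.4904 -0.3636  0.16  ] tcp [ 0.526  -0.2071  0.1939] [-180.    0.   17.] q [ 29.  16. -14. 102.   4.  62. -60.] F [-0.8  0.2 -1.1] t 5.0
tool delta [-0.0797  0.1394  0.0339]
```

View pics/w2.png

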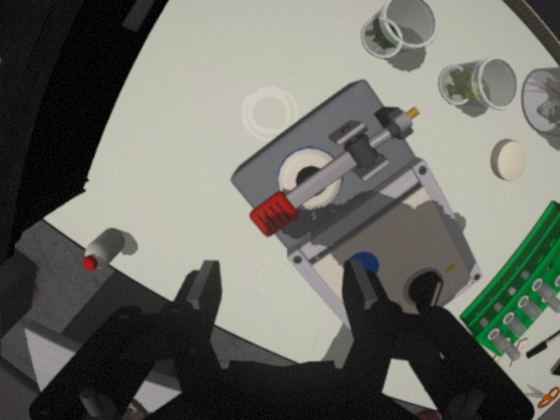

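>>> {"method": "jog_arm", "body": {"offsets": [[-0.016, 0.028, 0, 0, 0, 0], [-0.016, 0.028, 0.004, 0, 0, 0], [-0.016, 0.028, 0.01, 0, 0, 0], [-0.016, 0.028, 0.01, 0, 0, 0], [-0.0157, 0.0274, 0.01, 0, 0, 3.2], [0, 0, 0, 0, 0, 0], [0, 0, 0, 0, 0, 0]], "jaw": 0.04}}

```text
time_s: 5.58
tcp_pos: [0.4882, -0.3655, 0.1577]
tcp_rot: [-179.8, 0.2, 13.5]
force: [0.7, 0.8, -0.9]
gripper_width: 0.0401
grasp_force: 0.0
```

```bash
python3 delta.py 12 -70 98
```

```text
world [ 0.4904 -0.3636  0.098 ] tcp [ 0.4882 -0.3655  0.1577] [-179.8    0.2   13.5] q [ 40.  23.  -9.  98.   4.  60. -47.] F [ 0.7  0.8 -0.9] t 5.5833
tool delta [ 0.0028 -0.0011  0.0597]
```

>>> {"method": "jog_arm", "body": {"offsets": [[0.001, 0, 0.02, 0, 0, 0], [0, 0, 0.02, 0, 0, 0], [0, 0, 0.012, 0, 0, 0], [0, 0, 0.007, 0, 0, 0], [0, 0, 0, 0, 0, 0], [0, 0, 0, 0, 0, 0]]}}

```text
time_s: 6.08
tcp_pos: [0.4922, -0.363, 0.1014]
tcp_rot: [-180.0, -0.0, 13.8]
force: [0.2, 0.7, 0.8]
gripper_width: 0.0398
grasp_force: 0.0
```

```bash
python3 delta.py 12 -70 98
```

```text
world [ 0.4904 -0.3636  0.098 ] tcp [ 0.4922 -0.363   0.1014] [-180.    -0.    13.8] q [ 39.  26.  -9. 101.   5.  53. -48.] F [0.2 0.7 0.8] t 6.0833
tool delta [-0.0019  0.0002  0.0034]
```

Close on the wing.

>>> {"method": "jog_arm", "body": {"offsets": [[-0.0018, 0, 0.002, 0, 0, 0], [0, 0, 0, 0, 0, 0], [0, 0, 0, 0, 0, 0], [0, 0, 0, 0, 0, 0], [0, 0, 0, 0, 0, 0], [0, 0, 0, 0, 0, 0]], "jaw": 0.0, "grip_n": 40}}

```text
time_s: 6.58
tcp_pos: [0.4899, -0.3633, 0.0998]
tcp_rot: [-180.0, 0.0, 13.8]
force: [-2.7, 4.2, 4.8]
gripper_width: 0.0114
grasp_force: 43.1
```

```bash
python3 delta.py 12 -70 98
```

```text
world [ 0.4904 -0.3636  0.098 ] tcp [ 0.4899 -0.3633  0.0998] [-180.     0.    13.8] q [ 39.  26.  -9. 101.   5.  53. -48.] F [-2.7  4.2  4.8] t 6.5833
tool delta [0.0004 0.0004 0.0018]
```

>>> {"method": "jog_arm", "body": {"offsets": [[0, 0, 0, 0, 0, 7], [0, 0, 0, 0, 0, 7], [0, 0, 0, 0, 0, 7], [0, 0, 0, 0, 0, 7], [0, 0, 0, 0, 0, 7], [0, 0, 0, 0, 0, 7], [0, 0, 0, 0, 0, 7], [0, 0, 0, 0, 0, 0.5]]}}

```text
time_s: 7.25
tcp_pos: [0.49, -0.363, 0.0994]
tcp_rot: [-180.0, 0.1, -35.9]
force: [-2.7, 4.4, 5.0]
gripper_width: 0.0109
grasp_force: 43.2
```

>>> {"method": "jog_arm", "body": {"offsets": [[0, 0, 0, 0, 0, 0], [0, 0, 0, 0, 0, 0]]}}

```text
time_s: 7.42
tcp_pos: [0.49, -0.363, 0.0994]
tcp_rot: [-180.0, 0.1, -35.6]
force: [-3.1, 4.7, 4.8]
gripper_width: 0.0108
grasp_force: 43.1
```

```bash
python3 delta.py 12 -70 98
```

```text
world [ 0.4904 -0.3636  0.098 ] tcp [ 0.49   -0.363   0.0994] [-1.80e+02  1.00e-01 -3.56e+01] q [ 31.  26.   2. 101.  -1.  53. -92.] F [-3.1  4.7  4.8] t 7.4167
tool delta [0.0007 0.0003 0.0014]
```

>>> {"method": "jog_arm", "body": {"offsets": [[0, 0, 0, 0, 0, 0], [0, 0, 0, 0, 0, 0], [0, 0, 0, 0, 0, 0], [0, 0, -0.01, 0, 0, 0], [0, 0, -0.025, 0, 0, 0], [0, 0, -0.035, 0, 0, 0], [-0.02, 0, -0.035, 0, 0, 0], [-0.03, 0, 0, 0, 0, 0]], "jaw": 0.04}}

```text
time_s: 8.08
tcp_pos: [0.455, -0.3389, 0.2125]
tcp_rot: [-180.0, -1.0, -35.8]
force: [0.6, -0.6, 0.9]
gripper_width: 0.0401
grasp_force: 0.0
```

>>> {"method": "jog_arm", "body": {"offsets": [[-0.03, 0, 0, 0, 0, 0], [-0.02, 0, 0, 0, 0, 0], [0, 0, 0, 0, 0, 0], [0, 0, 0, 0, 0, 0]], "jaw": 0}}

```text
time_s: 8.42
tcp_pos: [0.4088, -0.3059, 0.2054]
tcp_rot: [180.0, -0.1, -35.7]
force: [0.4, -0.5, -0.4]
gripper_width: 0.0001
grasp_force: 0.0
```

```bash
python3 - <<'E'
from h import *
c=cam('wrist'); print(c['s']['tcp_pos'],c['s']['tcp_rot'],c['s']['force'])
save(c,'w3.png')
E
python3 delta.py -25 -10 110
```

```text
[ 0.40878163 -0.30585423  0.2054061 ] [ 1.79991588e+02 -1.41186764e-01 -3.57445703e+01] [ 0.3829604  -0.52041444 -0.36949555]
world [ 0.4954 -0.2933  0.11  ] tcp [ 0.4096 -0.3063  0.2053] [180.   -0.2 -35.7] q [ 30.  10.   2. 109.  -0.  61. -93.] F [-0.6 -0.3 -0.2] t 8.4667
tool delta [ 0.0617 -0.0606  0.0955]
```

View pics/w3.png

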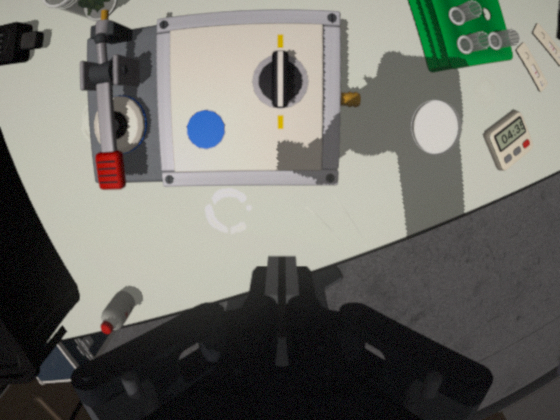

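>>> {"method": "jog_arm", "body": {"offsets": [[0.02, -0.02, 0.01, 0, 0, 0], [0.02, -0.02, 0.025, 0, 0, 0], [0.0217, -0.0206, 0.03, 0, 0, 0], [0, 0, 0.0305, 0, 0, 0], [0, 0, 0, 0, 0, 0], [0, 0, 0, 0, 0, 0]]}}

```text
time_s: 8.97
tcp_pos: [0.4935, -0.2925, 0.1076]
tcp_rot: [179.9, 0.2, -35.7]
force: [0.3, -0.0, 0.2]
gripper_width: 0.0001
grasp_force: 0.0
```

```bash
python3 delta.py -25 -10 81
```

```text
world [ 0.4954 -0.2933  0.081 ] tcp [ 0.4935 -0.2925  0.1076] [179.9   0.2 -35.7] q [ 26.  22.   0. 106.  -0.  52. -99.] F [ 0.3 -0.   0.2] t 8.9667
tool delta [ 0.0021 -0.0004  0.0266]
```

>>> {"method": "jog_arm", "body": {"offsets": [[0.001, 0, 0.01, 0, 0, 0], [0, 0, 0.006, 0, 0, 0], [0, 0, 0.006, 0, 0, 0], [0, 0, 0.005, 0, 0, 0], [0, 0, 0.003, 0, 0, 0], [0, 0, 0, 0, 0, 0], [0, 0, 0, 0, 0, 0]]}}

```text
time_s: 9.55
tcp_pos: [0.4954, -0.2945, 0.0814]
tcp_rot: [180.0, -0.2, -35.8]
force: [-1.8, -0.1, 7.7]
gripper_width: -0.0
grasp_force: 3.9
```

```bash
python3 delta.py -25 -10 81
```

```text
world [ 0.4954 -0.2933  0.081 ] tcp [ 0.4954 -0.2945  0.0814] [180.   -0.2 -35.8] q [ 26.  24.   0. 107.  -0.  49. -99.] F [-1.8 -0.1  7.7] t 9.55
tool delta [-0.0007 -0.0009  0.0004]
```

>>> {"method": "jog_arm", "body": {"offsets": [[0, 0, 0.002, 0, 0, 0], [0, 0, 0.002, 0, 0, 0], [0, 0, 0, 0, 0, 0], [0, 0, 0, 0, 0, 0]]}}

```text
time_s: 9.88
tcp_pos: [0.4955, -0.2945, 0.081]
tcp_rot: [-180.0, -0.2, -35.8]
force: [-8.7, 3.2, 30.3]
gripper_width: -0.0001
grasp_force: 14.8
```

```bash
python3 delta.py -25 -10 81
```

```text
world [ 0.4954 -0.2933  0.081 ] tcp [ 0.4955 -0.2945  0.081 ] [-180.    -0.2  -35.8] q [ 26.  24.   0. 107.  -0.  49. -99.] F [-8.7  3.2 30.3] t 9.8833
tool delta [-0.0008 -0.0008 -0.    ]
```

>>> {"method": "jog_arm", "body": {"offsets": [[0, 0, 0, 0, 0, 0], [0, 0, 0, 0, 0, 0], [0, 0, 0, 0, 0, 0], [0, 0, 0, 0, 0, 0], [0, 0, 0, 0, 0, 0]]}}

```text
time_s: 10.3
tcp_pos: [0.4955, -0.2945, 0.081]
tcp_rot: [-180.0, -0.2, -35.8]
force: [-8.5, 3.8, 29.4]
gripper_width: 0.0001
grasp_force: 14.8
```

```bash
python3 - <<'E'
from h import *
c=cam('wrist'); save(c,'w4.png')
E
```

```text
(no output)
```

View pics/w4.png

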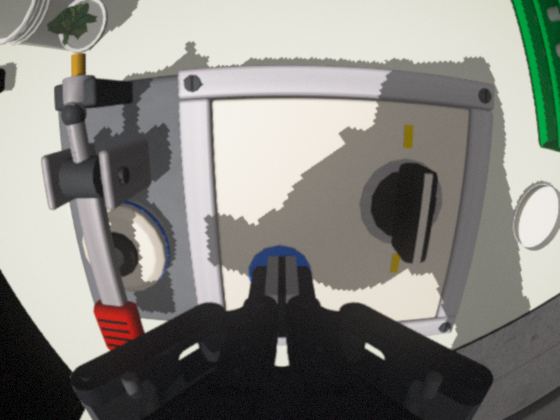

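The panel is flush with the fingers on the blue spot (280,255). The slot (425,215) is in line with the marks (407,135 and 395,262), allowing for parallax, and the lever is still down (115,325).

```bash
python3 -c "
from bench import *
print(sign_off())"
```

```text
the job is handed in; nothing more can be done
None
```

I latched the lever down, turned the fastener in line with its marks, and handed the job in with the fingers still holding the panel flush at about 30 N; the judge's verdict was not shown.

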